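# Heft the ballast tins and hold up the full one

## Robot

A 7-joint arm with a two-finger parallel gripper is mounted at the origin on the work surface. World frame = base frame: x ahead of the robot, y to its left, z up, the work surface at z = 0. Lengths are in m, angles in rad, forces in N, time in s.
With the tool pointing down it reaches from about 0.4 to 0.875 m from the base axis. Payload 19.3 kg.
Tool frame: the origin (TCP) lies at the very end of the fingers, on their centre line; the grasp point (between the pads) lies 19 mm behind it; z points along the fingers, y is the line along which they close (so a half turn about z gives the same grasp; the last joint's range is limited). The gripper opens to 85 mm and grips with 20 to 120 N. Pads are 22 mm wide; open, the fingers measure 114 mm over their backs; the gripper's body (76 mm by 85 mm) begins 54 mm behind the grasp point. The pads swing forward as they close: fully open they stand 13 mm farther back than shut.
Start: joints at [-1.289, 0.521, -0.036, 1.599, 0.021, 1.021, -0.113], TCP at [0.215, 0.587, 0.231] pointing down, gripper open.
Joint ranges: [-2.91, 2.91], [-0.3, 2.13], [-1.5, 1.42], [0.17, 2.43], [-1.26, 4.41], [0.16, 1.93], [-2.52, 2.52]. Speed limits (rad/s): [1.89, 1.89, 2.39, 2.39, 3.01, 3.01, 3.01].

## Interface

Orientations are given as [roll, pitch, yaw] about the fixed x, y, z axes, in that order (R = Rz(yaw) Ry(pitch) Rx(roll)).
In Python, from workcell import bot gives the robot as it stands.
- The arm moves only by the shell command python3 -m crank 'ROWS' [FORCE]. ROWS is a JSON object of lists of equal length, an entry for each row: "travel": the shift along the world's x, y, z in cm, a list of three; "turn": the turn, a rotation vector about the world's x, y, z in degrees, a list of three; "gripper": the closure, from 0 (fully open) to 1 (shut). A call has exactly 5 rows; each row is the pose to reach, as a shift and turn from the pose commanded when the call began; what a row does not reach only later rows make up. A row lasts 1/10 s, in which the tool goes at most 50 mm and 8.59 degrees, less where a joint would pass 70% of its speed; a pose out of reach is approached as far as the arm can. A call with a gripper value outside its range is refused whole. The fingers move at their own pace and stop on an object; FORCE is the grip in N (left out, the last holds). Time passes only in rows, so rows that repeat a pose let the fingers close, or fill a call up. It gives the time, the measured TCP pose, the force, the opening and the grip force at its end, in the units of the state.
- bot.observe(): the state, without advancing time (a new reading comes with each control period).
- bot.grab_frame(name): name is "side" or "top"; returns a dict with "pixels" (384x512x3 uint8, red, green, blue), "fx", "fy", "cx", "cy" (pixels), "extrinsics" (4x4, takes a point from world to camera coordinates). Camera axes: x right, y down, z forward; pixel columns grow to the right and rows downward; lengths in m; the calibration is good to about 2 mm. A picture is of the moment at which its call begins. There is no depth.
- bot.job_done(): hands the job in; it is judged then, once.
The state is a dict: "clock": time; "qpos": joint angles; "qd": joint speeds; "joint_efforts": joint torques, N m; "position": TCP position; "tool_rot": TCP orientation; "force": force on the tool from outside, world axes, zero at the start; "moment": the same for the moment, N m; "grip_width": finger opening in m; "finger_force": force on a finger pad.
Only numpy, scipy, OpenCV 4.12 (cv2) and the standard library are available. Lean on these libraries where they do the work, as an engineer would, in place of code of your own. Each camera call takes 0.05 s, during which the arm holds its last target. There are 200 camera calls.

## Task

Only one of the three identical tins in the tray is full: starting with the robot's left compartment and going left to right, heft each tin in turn by lifting it straight up clear of the tray for a moment, and set it back (never drop it) upright in its own compartment. Then take the heaviest, which you need not put back first if it was the last one, and finish while holding it up, upright and still, over the middle of the black model-car tub, its underside at least 12 cm above the bench. Leave the other two tins standing in their own compartments, and do not shift the tub, paint pots or knife.

Things in the scene. Friction and masses are not known exactly. Their poses are not given: they have to be found in the camera images.
- tin_1: one of three look-alike closed tins: upright cylinder, 56 mm diameter, 85 mm tall, metal, white label with blue band, top 26 mm a black cap of the same diameter. Origin: centre of the underside. Stands in any one of the tray's compartments. The full tin weighs 0.54 to 0.69 kg, the two part-used ones 0.24 to 0.36 kg each; which is which varies unseen
- tin_2: one of three look-alike closed tins: upright cylinder, 56 mm diameter, 85 mm tall, metal, white label with blue band, top 26 mm a black cap of the same diameter. Origin: centre of the underside. Stands in any one of the tray's compartments. The full tin weighs 0.54 to 0.69 kg, the two part-used ones 0.24 to 0.36 kg each; which is which varies unseen
- tin_3: one of three look-alike closed tins: upright cylinder, 56 mm diameter, 85 mm tall, metal, white label with blue band, top 26 mm a black cap of the same diameter. Origin: centre of the underside. Stands in any one of the tray's compartments. The full tin weighs 0.54 to 0.69 kg, the two part-used ones 0.24 to 0.36 kg each; which is which varies unseen
- tray: fixed grey three-compartment tray, 99 mm (its x) by 289 mm (its y), walls and dividers 20 mm tall and 4 mm thick, floor 4 mm thick; each compartment 91 by 91 mm inside. Origin: centre of the underside, on the bench at z = 0; y runs along the row to the robot's left. On either side of the bench, turned up to 0.3 rad
- slot_left (a point): centre of the inner floor (4 mm above the bench) of the left compartment, +95 mm along the tray's y; left and right as the robot sees them, left towards its +y
- slot_middle (a point): centre of the inner floor (4 mm above the bench) of the middle compartment, at the tray's middle; left and right as the robot sees them, left towards its +y
- slot_right (a point): centre of the inner floor (4 mm above the bench) of the right compartment, -95 mm along the tray's y; left and right as the robot sees them, left towards its +y
- tub: loose black plastic interior tub of a model car, 160 mm (its x) by 100 mm (its y), at most 33 mm tall, 0.15 kg, lying on the cutting mat. Origin: centre of the underside. Leave it where it lies
- pot_red: bystander: small red paint pot with a black cap, 34 mm in diameter, 42 mm tall, loose on the mat beyond the work. Origin: centre of the underside
- pot_yellow: bystander: small yellow paint pot with a black cap, 34 mm in diameter, 42 mm tall, loose on the mat beyond the work. Origin: centre of the underside
- knife: bystander: craft knife with an orange handle 20 x 100 x 10 mm along its y, loose on the mat beyond the work. Origin: centre of the handle's underside
Mind the look-alikes: they are no part of the job. Leave any green look-alike of the tin_3 alone. Leave any red look-alike of the tin_1 alone.

How it is judged:
On the way, in this order (a step that is already met when the one before it is completed fails the run):
1. the tin of the left compartment is held straight above it, clear of the tray (underside over 25 mm above the tray's floor, within 50 mm of the compartment's centre) (((z of tin_1 in the frame of slot_left above 0.025 m and horizontal distance between tin_1 and slot_left below 0.05 m and contact force between the fingers and tin_1 above 0.5 N and horizontal distance between each of tin_2, tin_3 and slot_left above 0.06 m) or (z of tin_2 in the frame of slot_left above 0.025 m and horizontal distance between tin_2 and slot_left below 0.05 m and contact force between the fingers and tin_2 above 0.5 N and horizontal distance between each of tin_1, tin_3 and slot_left above 0.06 m) or (z of tin_3 in the frame of slot_left above 0.025 m and horizontal distance between tin_3 and slot_left below 0.05 m and contact force between the fingers and tin_3 above 0.5 N and horizontal distance between each of tin_1, tin_2 and slot_left above 0.06 m))), for 0.2 s.
2. the tin of the middle compartment is held straight above it, clear of the tray (underside over 25 mm above the tray's floor, within 50 mm of the compartment's centre) (((z of tin_1 in the frame of slot_middle above 0.025 m and horizontal distance between tin_1 and slot_middle below 0.05 m and contact force between the fingers and tin_1 above 0.5 N and horizontal distance between each of tin_2, tin_3 and slot_middle above 0.06 m) or (z of tin_2 in the frame of slot_middle above 0.025 m and horizontal distance between tin_2 and slot_middle below 0.05 m and contact force between the fingers and tin_2 above 0.5 N and horizontal distance between each of tin_1, tin_3 and slot_middle above 0.06 m) or (z of tin_3 in the frame of slot_middle above 0.025 m and horizontal distance between tin_3 and slot_middle below 0.05 m and contact force between the fingers and tin_3 above 0.5 N and horizontal distance between each of tin_1, tin_2 and slot_middle above 0.06 m))), for 0.2 s.
3. the tin of the right compartment is held straight above it, clear of the tray (underside over 25 mm above the tray's floor, within 50 mm of the compartment's centre) (((z of tin_1 in the frame of slot_right above 0.025 m and horizontal distance between tin_1 and slot_right below 0.05 m and contact force between the fingers and tin_1 above 0.5 N and horizontal distance between each of tin_2, tin_3 and slot_right above 0.06 m) or (z of tin_2 in the frame of slot_right above 0.025 m and horizontal distance between tin_2 and slot_right below 0.05 m and contact force between the fingers and tin_2 above 0.5 N and horizontal distance between each of tin_1, tin_3 and slot_right above 0.06 m) or (z of tin_3 in the frame of slot_right above 0.025 m and horizontal distance between tin_3 and slot_right below 0.05 m and contact force between the fingers and tin_3 above 0.5 N and horizontal distance between each of tin_1, tin_2 and slot_right above 0.06 m))), for 0.2 s.
At the end, for the whole second after the job is handed in: full tin (the two left press on the tray with under 4.4 N each) held still in the fingers, upright within 0.2 rad, underside over 120 mm up, within 45 mm of the tub's centre in plan, touching nothing else; others upright on the tray floor within 45 mm, the rest within 30 mm, of their starts ((((height (world z) of tin_1 above 0.12 m and horizontal distance between tin_1 and tub below 0.045 m and angle between tin_1's own z axis and vertical below 0.2 rad and linear speed of tin_1 below 0.03 m/s and contact force between the fingers and tin_1 above 0.5 N and contact force between tin_1 and tub below 0.1 N and contact force between tin_1 and pot_red below 0.1 N and contact force between tin_1 and pot_yellow below 0.1 N and contact force between tin_1 and knife below 0.1 N and contact force between tin_1 and tray below 0.1 N and contact force between tin_1 and tin_2 below 0.1 N and contact force between tin_1 and tin_3 below 0.1 N) and (contact force between tin_2 and tray between 1.5 and 4.4 N and distance of each of tin_2, tin_3 from where it was at the start of the episode below 0.045 m and z of each of tin_2, tin_3 in the frame of tray below 0.008 m and angle between each of tin_2, tin_3's own z axis and vertical below 0.1 rad and linear speed of each of tin_2, tin_3 below 0.02 m/s and contact force between each of the arm, the fingers and tin_2 below 0.1 N and contact force between tin_3 and tray between 1.5 and 4.4 N and contact force between each of the arm, the fingers and tin_3 below 0.1 N)) or ((height (world z) of tin_2 above 0.12 m and horizontal distance between tin_2 and tub below 0.045 m and angle between tin_2's own z axis and vertical below 0.2 rad and linear speed of tin_2 below 0.03 m/s and contact force between the fingers and tin_2 above 0.5 N and contact force between tin_2 and tub below 0.1 N and contact force between tin_2 and pot_red below 0.1 N and contact force between tin_2 and pot_yellow below 0.1 N and contact force between tin_2 and knife below 0.1 N and contact force between tin_2 and tray below 0.1 N and contact force between tin_2 and tin_1 below 0.1 N and contact force between tin_2 and tin_3 below 0.1 N) and (contact force between tin_1 and tray between 1.5 and 4.4 N and distance of each of tin_1, tin_3 from where it was at the start of the episode below 0.045 m and z of each of tin_1, tin_3 in the frame of tray below 0.008 m and angle between each of tin_1, tin_3's own z axis and vertical below 0.1 rad and linear speed of each of tin_1, tin_3 below 0.02 m/s and contact force between each of the arm, the fingers and tin_1 below 0.1 N and contact force between tin_3 and tray between 1.5 and 4.4 N and contact force between each of the arm, the fingers and tin_3 below 0.1 N)) or ((height (world z) of tin_3 above 0.12 m and horizontal distance between tin_3 and tub below 0.045 m and angle between tin_3's own z axis and vertical below 0.2 rad and linear speed of tin_3 below 0.03 m/s and contact force between the fingers and tin_3 above 0.5 N and contact force between tin_3 and tub below 0.1 N and contact force between tin_3 and pot_red below 0.1 N and contact force between tin_3 and pot_yellow below 0.1 N and contact force between tin_3 and knife below 0.1 N and contact force between tin_3 and tray below 0.1 N and contact force between tin_3 and tin_1 below 0.1 N and contact force between tin_3 and tin_2 below 0.1 N) and (contact force between tin_1 and tray between 1.5 and 4.4 N and distance of each of tin_1, tin_2 from where it was at the start of the episode below 0.045 m and z of each of tin_1, tin_2 in the frame of tray below 0.008 m and angle between each of tin_1, tin_2's own z axis and vertical below 0.1 rad and linear speed of each of tin_1, tin_2 below 0.02 m/s and contact force between each of the arm, the fingers and tin_1 below 0.1 N and contact force between tin_2 and tray between 1.5 and 4.4 N and contact force between each of the arm, the fingers and tin_2 below 0.1 N))) and distance of each of tub, pot_red, pot_yellow, knife from where it was at the start of the episode below 0.03 m); the arm keeps its last pose, push and grip.
It fails at once if a bystander or the tub is shifted by more than 30 mm (distance of any of tub, pot_red, pot_yellow, knife from where it was at the start of the episode above 0.03 m).
It fails at once if a tin is dropped ((height (world z) of tin_1 above 0.03 m and contact force between the fingers and tin_1 below 0.05 N and linear speed of tin_1 above 0.3 m/s) or (height (world z) of tin_2 above 0.03 m and contact force between the fingers and tin_2 below 0.05 N and linear speed of tin_2 above 0.3 m/s) or (height (world z) of tin_3 above 0.03 m and contact force between the fingers and tin_3 below 0.05 N and linear speed of tin_3 above 0.3 m/s)).
It fails at once if a tin is tipped over (angle between any of tin_1, tin_2, tin_3's own z axis and vertical above 0.8 rad).
It also fails if it takes over 72 s, if anything falls off the work surface, if the arm or the gripper's body presses on something with over 40 N, if the wrist force passes 120 N, or if a joint passes its speed limit or range.

## Working session

There is one attempt and no reset: what is moved stays moved. The work goes in short steps, Python scripts to look and compute and a shell command to move; the robot and the scene stay as the last step left them, time stands still between calls to the robot, and variables do not carry over. Pictures are saved under pics/ and viewed, at most 10 in all, crops included, and the job is handed in when it is done.

```bash
mkdir -p pics
cat > h.py <<'E'
import numpy as np, cv2
from workcell import bot
def grab(n):
    f=bot.grab_frame(n); return f
def proj(f,p):
    c=f["extrinsics"]@np.append(p,1); return np.array([f["fx"]*c[0]/c[2]+f["cx"],f["fy"]*c[1]/c[2]+f["cy"]])
def ray(f,u,v,z):
    E=np.array(f["extrinsics"]);R=E[:3,:3];o=-R.T@E[:3,3]
    d=R.T@np.array([(u-f["cx"])/f["fx"],(v-f["cy"])/f["fy"],1]); return o+d*(z-o[2])/d[2]
E
python3 - <<'E'
from h import *
import pickle
s=bot.observe();print(s)
fs={n:bot.grab_frame(n) for n in("top","side")}
pickle.dump(fs,open("f0.pkl","wb"))
for n,f in fs.items():
    cv2.imwrite(f"pics/{n}0.png",cv2.resize(f["pixels"][:,:,::-1],(768,576)))
    E=np.array(f["extrinsics"]);print(n,-E[:3,:3].T@E[:3,3],E[:3,:3].round(2).tolist(),f["fx"])
E
```

```text
{'clock': 0.0, 'qpos': array([-1.28921143,  0.52200901, -0.03636435,  1.59995077,  0.02121365,
        1.02109544, -0.11280185]), 'qd': array([ 4.30361213e-04, -5.64437588e-04, -2.70563134e-04,  8.01467772e-05,
       -1.24119466e-03, -2.94731197e-04,  2.10109073e-03]), 'joint_efforts': array([-1.74357087e-03, -9.27093029e+01,  1.97926417e+00, -3.69953585e+01,
        1.77952449e-02,  7.87282304e-03, -1.68457854e-05]), 'position': array([0.21526812, 0.58642969, 0.23074893]), 'tool_rot': array([-3.14051771e+00,  6.85115513e-05,  2.78983412e+00]), 'force': array([ 0.70916803, -0.50041423, -0.57992708]), 'moment': array([0.03971046, 0.02277751, 0.02592454]), 'finger_force': 0.0, 'grip_width': 0.08555400212445145}
top [0.45078795 0.1028172  1.00756115] [[0.02, -1.0, -0.01], [-0.98, -0.02, -0.19], [0.19, 0.01, -0.98]] 426.30776855552296
side [ 0.514352   -0.69809103  0.50451081] [[0.99, -0.1, 0.02], [-0.03, -0.49, -0.87], [0.1, 0.87, -0.49]] 402.4936503527246
```

View pics/top0.png

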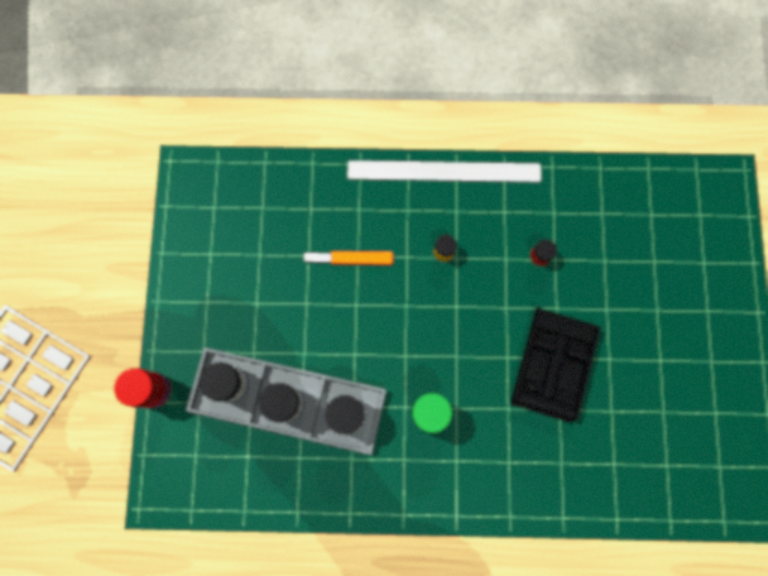

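View pics/side0.png

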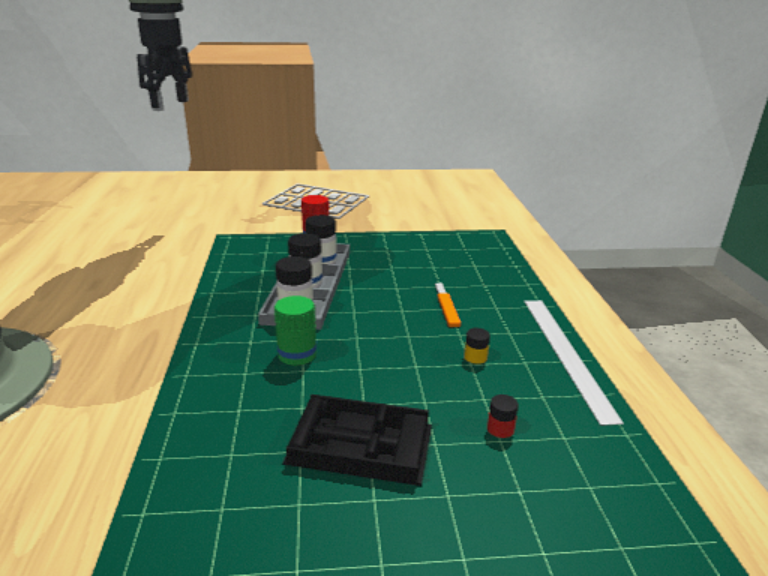

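The top view (2x1.5 scaled, 768x576) shows black-capped tins at about (222,381), (281,404) and (345,415) inside the grey tray. The look-alikes are red at (135,388) and green at (433,413); both are outside the tray and coloured, so I rule them out. The tub is at (556,365). The side view agrees. Next I measure the positions.

Run:
```python
from h import *
import pickle
fs=pickle.load(open("f0.pkl","rb"));f=fs["top"];im=np.array(f["pixels"])
hsv=cv2.cvtColor(im,cv2.COLOR_RGB2HSV)
vis=cv2.resize(im[:,:,::-1],None,fx=3,fy=3)
dark=cv2.inRange(hsv,(0,0,0),(180,255,52)); 
S=hsv[:,:,1].astype(int)
roi=np.zeros_like(dark);roi[225:310,120:262]=1
seg=cv2.inRange(im,(0,0,0),(48,48,48))*roi
seg=cv2.morphologyEx(seg,cv2.MORPH_OPEN,cv2.getStructuringElement(cv2.MORPH_ELLIPSE,(15,15)))
for c in cv2.findContours(seg,0,2)[0]:
    (u,v),r=cv2.minEnclosingCircle(c);m=cv2.moments(c)
    u2,v2=m["m10"]/m["m00"],m["m01"]/m["m00"]
    a=cv2.contourArea(c)
    print("cap",u,v,r,u2,v2,(a/np.pi)**.5,ray(f,u,v,.089).round(4),ray(f,u2,v2,.089).round(4))
    cv2.circle(vis,(int(3*u2),int(3*v2)),int(3*(a/np.pi)**.5),(0,255,255),1)
# tray: non-green, non wood, low-sat grey + caps
low=((S<70)*255).astype(np.uint8)*roi | seg
low=cv2.morphologyEx(low,cv2.MORPH_CLOSE,np.ones((9,9)))
c=max(cv2.findContours(low,0,2)[0],key=cv2.contourArea)
b=cv2.boxPoints(cv2.minAreaRect(c));P=np.array([ray(f,*q,.02)[:2] for q in b])
print("tray",b.round(1).tolist(),P.round(4).tolist(),P.mean(0),[np.linalg.norm(P[i]-P[i-1]).round(3) for i in range(4)])
e=max([P[i]-P[i-1] for i in range(4)],key=np.linalg.norm);e=e*np.sign(e[1]);print("tray yaw",np.arctan2(-e[0],e[1]))
cv2.polylines(vis,[np.int32(b*3)],1,(0,0,255),1)
roi[:]=0;roi[195:290,330:410]=1
t=cv2.inRange(im,(0,0,0),(45,45,45))*roi
t=cv2.morphologyEx(t,cv2.MORPH_CLOSE,np.ones((7,7)))
c=max(cv2.findContours(t,0,2)[0],key=cv2.contourArea)
b=cv2.boxPoints(cv2.minAreaRect(c));P=np.array([ray(f,*q,.02)[:2] for q in b])
print("tub",P.mean(0),[np.linalg.norm(P[i]-P[i-1]).round(3) for i in range(4)])
cv2.polylines(vis,[np.int32(b*3)],1,(0,0,255),1)
cv2.imwrite("pics/m.png",vis[570:950,340:1240][:, :800])
for k,(lo,hi) in dict(g=((45,150,120),(75,255,255)),r=((0,180,120),(8,255,255))).items():
    m=cv2.inRange(hsv,lo,hi);c=max(cv2.findContours(m,0,2)[0],key=cv2.contourArea);(u,v),r=cv2.minEnclosingCircle(c);print(k,u,v,ray(f,u,v,.085).round(3))
```

```text
tray [[122.80000305175781, 273.8999938964844], [133.1999969482422, 229.89999389648438], [257.8999938964844, 259.29998779296875], [247.5, 303.20001220703125]] [[0.4667, 0.4161], [0.5682, 0.3999], [0.5057, 0.1077], [0.4069, 0.1292]] [0.48684932 0.26322968] [np.float64(0.293), np.float64(0.103), np.float64(0.299), np.float64(0.101)]
tray yaw -0.21075605843262618
tub [ 0.5471735 -0.1517602] [np.float64(0.104), np.float64(0.157), np.float64(0.107), np.float64(0.157)]
g 287.2917785644531 274.70050048828125 [0.471 0.044 0.085]
r 88.70635223388672 257.5793762207031 [0.499 0.472 0.085]
```

View pics/m.png

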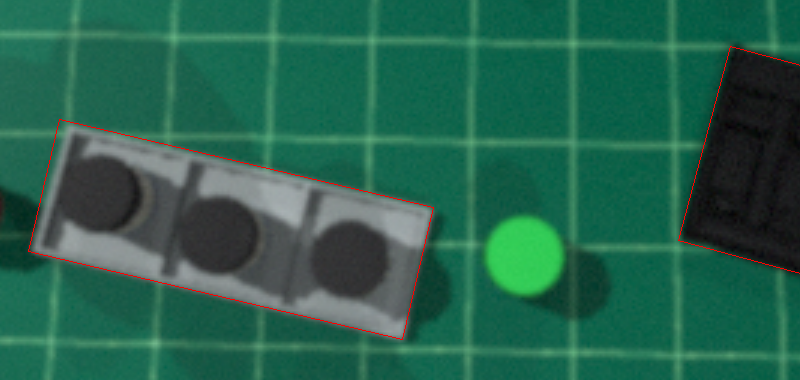

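The contours follow the tray and tub well. The caps in the crop sit at (100,193), (219,235) and (349,259), in line with the tins' black caps and white labels. I still need to fit them with a looser threshold.

```bash
cat > caps.py <<'E'
from h import *
def caps(f):
    im=np.array(f["pixels"]);g=im.max(2);roi=np.zeros_like(g);roi[225:310,120:262]=1
    seg=((g<72)*255).astype(np.uint8)*roi
    seg=cv2.morphologyEx(seg,cv2.MORPH_OPEN,cv2.getStructuringElement(cv2.MORPH_ELLIPSE,(17,17)))
    out=[]
    for c in cv2.findContours(seg,0,2)[0]:
        (u,v),r=cv2.minEnclosingCircle(c);M=cv2.moments(c);p=(M["m10"]/M["m00"],M["m01"]/M["m00"])
        out.append((ray(f,*p,.089).round(4).tolist(),np.round(p,1).tolist(),round(r,1),round((cv2.contourArea(c)/np.pi)**.5,1)))
    return sorted(out,key=lambda o:-o[0][1])
E
python3 - <<'E'
from caps import *
import pickle
for o in caps(pickle.load(open("f0.pkl","rb"))["top"]): print(o)
c=np.array([.487,.2632]);y=np.array([.208,.978])
print([(c+k*.095*y).round(4) for k in(1,0,-1)])
E
```

```text
([0.5079, 0.3467, 0.089], [146.5, 254.3], 13.8, 12.6)
([0.4806, 0.262, 0.089], [185.2, 267.9], 14.3, 12.8)
([0.4648, 0.1671, 0.089], [229.4, 276.3], 12.9, 12.1)
[array([0.5068, 0.3561]), array([0.487 , 0.2632]), array([0.4672, 0.1703])]
```

```bash
python3 -m crank '{"travel":[[3,-2.4,0],[6,-4.8,0],[9,-7.2,0],[12,-9.6,0],[14.6,-12,0]],"turn":[[0,0,-8.2],[0,0,-16.4],[0,0,-24.6],[0,0,-32.8],[0,0,-41]],"gripper":[0,0,0,0,0]}' 30
python3 -m crank '{"travel":[[3,-2.4,0],[6,-4.8,0],[9,-7.2,0],[12,-9.6,0],[14.6,-12,0]],"turn":[[0,0,-8.2],[0,0,-16.4],[0,0,-24.6],[0,0,-32.8],[0,0,-41]],"gripper":[0,0,0,0,0]}'
python3 -m crank '{"travel":[[0,0,-2],[0,0,-4],[0,0,-6],[0,0,-8],[0,0,-8]],"turn":[[0,0,0],[0,0,0],[0,0,0],[0,0,0],[0,0,0]],"gripper":[0,0,0,0,0]}'
python3 - <<'E'
from h import *
s=bot.observe();print(s["clock"],s["position"],s["tool_rot"],s["force"])
f=bot.grab_frame("side");cv2.imwrite("pics/s1.png",cv2.resize(f["pixels"][60:260,120:320,::-1],(600,600),interpolation=2))
for p in([.5079,.3467,.089],[.4806,.262,.089],[.4648,.1671,.089],s["position"]):print(proj(f,p))
E
```

```text
clock: 0.6
position: [0.3627, 0.4653, 0.2311]
tool_rot: [-3.141, 0.0, 2.068]
force: [-0.6, 0.2, -0.3]
grip_width: 0.0854
finger_force: 0.0
clock: 1.1
position: [0.5086, 0.3454, 0.2311]
tool_rot: [-3.142, 0.0, 1.353]
force: [-0.3, 0.6, -0.2]
grip_width: 0.0851
finger_force: 0.0
clock: 1.6
position: [0.5061, 0.346, 0.1489]
tool_rot: [-3.139, 0.003, 1.359]
force: [-0.1, 0.0, 0.1]
grip_width: 0.0856
finger_force: 0.0
1.6 [0.5061426  0.34595045 0.14886743] [-3.13896437  0.00328399  1.3586689 ] [-0.06770643  0.02315854  0.09796957]
[212.29178691 146.37798577]
[201.78343255 158.85293867]
[194.34343442 175.06996044]
[210.96785335 125.57223618]
```

View pics/s1.png

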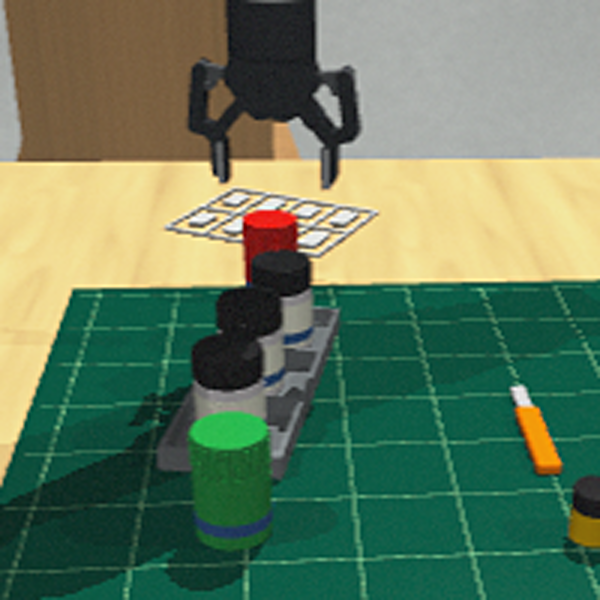

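The gripper straddles the left tin in the crop, whose cap is at about (282,262). The projections agree to about 3 mm. I go down and grip.

```bash
python3 -m crank '{"travel":[[0.2,0,-2.5],[0.2,0,-5],[0.2,0,-7.5],[0.2,0,-10],[0.2,0,-10.5]],"turn":[[0,0,0],[0,0,0],[0,0,0],[0,0,0],[0,0,0]],"gripper":[0,0,0,0,0]}' 50
python3 -m crank '{"travel":[[0,0,0],[0,0,0],[0,0,0],[0,0,0],[0,0,0]],"turn":[[0,0,0],[0,0,0],[0,0,0],[0,0,0],[0,0,0]],"gripper":[0,0.4,0.8,0.8,0.8]}'
python3 -m crank '{"travel":[[0,0,0],[0,0,0],[0,0,0],[0,0,0],[0,0,0]],"turn":[[0,0,0],[0,0,0],[0,0,0],[0,0,0],[0,0,0]],"gripper":[0.8,0.8,0.8,0.8,0.8]}'
```

```text
clock: 2.15
position: [0.5087, 0.3464, 0.0451]
tool_rot: [-3.14, 0.002, 1.359]
force: [-0.5, -0.1, 0.3]
grip_width: 0.0853
finger_force: 0.0
clock: 2.65
position: [0.5099, 0.3473, 0.0478]
tool_rot: [3.141, -0.002, 1.359]
force: [-3.2, -0.7, 10.8]
grip_width: 0.0551
finger_force: 50.8
clock: 3.15
position: [0.5099, 0.3473, 0.0478]
tool_rot: [3.141, -0.002, 1.359]
force: [-2.4, -0.9, 10.0]
grip_width: 0.0549
finger_force: 50.8
```

```bash
python3 -m crank '{"travel":[[0,0,1],[0,0,2],[0,0,3],[0,0,4],[0,0,5]],"turn":[[0,0,0],[0,0,0],[0,0,0],[0,0,0],[0,0,0]],"gripper":[0.8,0.8,0.8,0.8,0.8]}'
python3 -m crank '{"travel":[[0,0,0],[0,0,0],[0,0,0],[0,0,0],[0,0,0]],"turn":[[0,0,0],[0,0,0],[0,0,0],[0,0,0],[0,0,0]],"gripper":[0.8,0.8,0.8,0.8,0.8]}'
python3 -m crank '{"travel":[[0,0,0],[0,0,0],[0,0,0],[0,0,0],[0,0,0]],"turn":[[0,0,0],[0,0,0],[0,0,0],[0,0,0],[0,0,0]],"gripper":[0.8,0.8,0.8,0.8,0.8]}'
python3 - <<'E'
from h import *
s=bot.observe();print(s["force"],s["moment"],s["joint_efforts"])
f=bot.grab_frame("side");cv2.imwrite("pics/s2.png",cv2.resize(f["pixels"][60:260,120:320,::-1],(600,600),interpolation=2))
E
```

```text
clock: 3.65
position: [0.5095, 0.3468, 0.0974]
tool_rot: [3.141, -0.0, 1.359]
force: [0.3, 0.4, -2.0]
grip_width: 0.0552
finger_force: 53.4
clock: 4.15
position: [0.5093, 0.3466, 0.0959]
tool_rot: [-3.141, 0.0, 1.359]
force: [0.4, -0.3, -2.0]
grip_width: 0.0551
finger_force: 53.4
clock: 4.65
position: [0.5094, 0.3467, 0.0963]
tool_rot: [3.142, -0.0, 1.359]
force: [-0.2, 0.2, -3.6]
grip_width: 0.0548
finger_force: 53.4
[-0.18366626  0.19788686 -3.57440582] [ 0.00925299 -0.0019052   0.02339044] [ 5.68561736e-03 -9.85513115e+01  1.18068123e+01 -2.90340722e+01
  1.14859306e-02 -1.93460983e-03  9.40191694e-05]
```

View pics/s2.png

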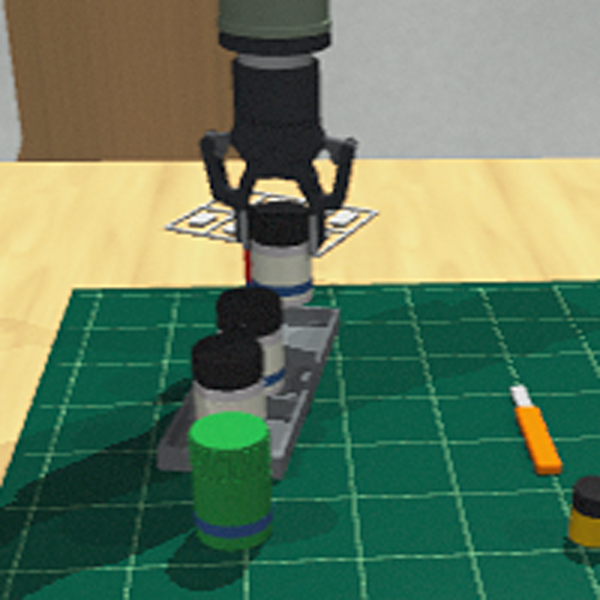

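The left tin is up and upright (force about -2 to -3.6 N, so probably light). I put it back slowly and take more force readings on the way.

```bash
python3 -m crank '{"travel":[[0,0,0],[0,0,0],[0,0,0],[0,0,0],[0,0,0]],"turn":[[0,0,0],[0,0,0],[0,0,0],[0,0,0],[0,0,0]],"gripper":[0.8,0.8,0.8,0.8,0.8]}' | grep force
python3 -m crank '{"travel":[[0,0,0],[0,0,0],[0,0,0],[0,0,0],[0,0,0]],"turn":[[0,0,0],[0,0,0],[0,0,0],[0,0,0],[0,0,0]],"gripper":[0.8,0.8,0.8,0.8,0.8]}' | grep force
python3 -m crank '{"travel":[[0,0,-1],[0,0,-2],[0,0,-3],[0,0,-3.8],[0,0,-4.3]],"turn":[[0,0,0],[0,0,0],[0,0,0],[0,0,0],[0,0,0]],"gripper":[0.8,0.8,0.8,0.8,0.8]}'
python3 -m crank '{"travel":[[0,0,-0.2],[0,0,-0.4],[0,0,-0.5],[0,0,-0.6],[0,0,-0.6]],"turn":[[0,0,0],[0,0,0],[0,0,0],[0,0,0],[0,0,0]],"gripper":[0.8,0.8,0.8,0.8,0.8]}'
```

```text
force: [-0.2, -0.8, -2.4]
finger_force: 53.4
force: [0.8, -0.4, -2.5]
finger_force: 53.4
clock: 6.2
position: [0.5091, 0.3464, 0.0521]
tool_rot: [-3.141, 0.001, 1.359]
force: [-0.9, 0.5, -3.5]
grip_width: 0.0549
finger_force: 53.4
clock: 6.7
position: [0.5095, 0.3469, 0.0479]
tool_rot: [3.141, -0.001, 1.359]
force: [-2.8, -0.3, 5.3]
grip_width: 0.0552
finger_force: 54.1
```

```bash
python3 -m crank '{"travel":[[0,0,0],[0,0,0],[0,0,0],[0,0,0],[0,0,0]],"turn":[[0,0,0],[0,0,0],[0,0,0],[0,0,0],[0,0,0]],"gripper":[0.5,0.3,0,0,0]}'
python3 -m crank '{"travel":[[0,0,1],[0,0,3],[0,0,5],[0,0,7.5],[0,0,7.5]],"turn":[[0,0,0],[0,0,0],[0,0,0],[0,0,0],[0,0,0]],"gripper":[0,0,0,0,0]}'
python3 -m crank '{"travel":[[-0.9,-2.8,0],[-1.8,-5.6,0],[-2.6,-8.4,0],[-2.6,-8.4,0],[-2.6,-8.4,0]],"turn":[[0,0,0],[0,0,0],[0,0,0],[0,0,0],[0,0,0]],"gripper":[0,0,0,0,0]}'
python3 - <<'E'
from h import *
f=bot.grab_frame("side");cv2.imwrite("pics/s3.png",cv2.resize(f["pixels"][60:260,120:320,::-1],(600,600),interpolation=2))
E
```

```text
clock: 7.2
position: [0.5094, 0.3467, 0.0473]
tool_rot: [3.142, -0.0, 1.359]
force: [-0.8, -0.1, 0.2]
grip_width: 0.085
finger_force: 0.0
clock: 7.7
position: [0.5108, 0.3475, 0.126]
tool_rot: [3.139, -0.004, 1.358]
force: [-0.5, 0.6, -0.7]
grip_width: 0.0853
finger_force: 0.0
clock: 8.2
position: [0.4836, 0.2627, 0.1227]
tool_rot: [3.141, -0.001, 1.358]
force: [0.6, -0.1, 0.5]
grip_width: 0.0853
finger_force: 0.0
```

View pics/s3.png

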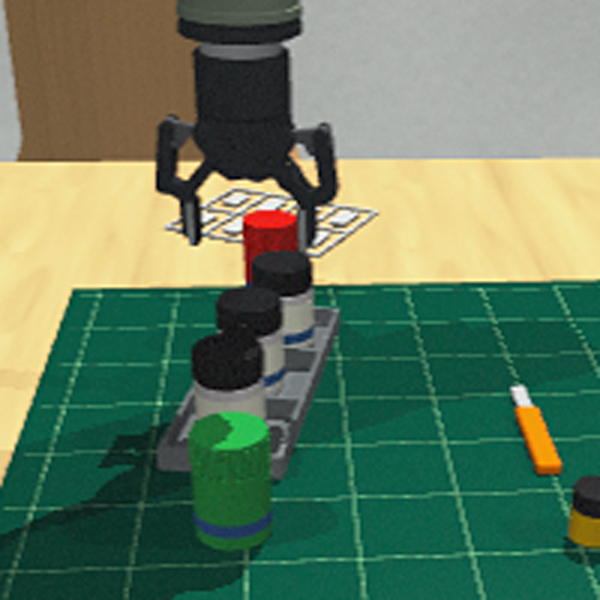

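The left tin is standing back at (282,265) in the crop, and the gripper is over the middle tin, whose cap is at (249,300). I go down 7.9 cm, grip and lift.

```bash
python3 -m crank '{"travel":[[0,0,-2],[0,0,-4],[0,0,-6],[0,0,-7.5],[0,0,-7.7]],"turn":[[0,0,0],[0,0,0],[0,0,0],[0,0,0],[0,0,0]],"gripper":[0,0,0,0,0]}'
python3 -m crank '{"travel":[[0,0,0],[0,0,0],[0,0,0],[0,0,0],[0,0,0]],"turn":[[0,0,0],[0,0,0],[0,0,0],[0,0,0],[0,0,0]],"gripper":[0,0.4,0.8,0.8,0.8]}'
python3 -m crank '{"travel":[[0,0,0],[0,0,0],[0,0,0],[0,0,0],[0,0,0]],"turn":[[0,0,0],[0,0,0],[0,0,0],[0,0,0],[0,0,0]],"gripper":[0.8,0.8,0.8,0.8,0.8]}'
python3 -m crank '{"travel":[[0,0,1],[0,0,2],[0,0,3],[0,0,4],[0,0,5]],"turn":[[0,0,0],[0,0,0],[0,0,0],[0,0,0],[0,0,0]],"gripper":[0.8,0.8,0.8,0.8,0.8]}'
for i in 1; do python3 -m crank '{"travel":[[0,0,0],[0,0,0],[0,0,0],[0,0,0],[0,0,0]],"turn":[[0,0,0],[0,0,0],[0,0,0],[0,0,0],[0,0,0]],"gripper":[0.8,0.8,0.8,0.8,0.8]}'; done
python3 -m crank '{"travel":[[0,0,0],[0,0,0],[0,0,0],[0,0,0],[0,0,0]],"turn":[[0,0,0],[0,0,0],[0,0,0],[0,0,0],[0,0,0]],"gripper":[0.8,0.8,0.8,0.8,0.8]}'
python3 -m crank '{"travel":[[0,0,0],[0,0,0],[0,0,0],[0,0,0],[0,0,0]],"turn":[[0,0,0],[0,0,0],[0,0,0],[0,0,0],[0,0,0]],"gripper":[0.8,0.8,0.8,0.8,0.8]}'
```

```text
clock: 8.75
position: [0.4827, 0.2629, 0.0437]
tool_rot: [-3.14, 0.002, 1.359]
force: [0.4, -0.5, 1.1]
grip_width: 0.0854
finger_force: 0.0
clock: 9.25
position: [0.4834, 0.2631, 0.0462]
tool_rot: [3.142, -0.001, 1.359]
force: [-4.0, -0.6, 11.1]
grip_width: 0.0551
finger_force: 51.0
clock: 9.75
position: [0.4834, 0.2631, 0.0463]
tool_rot: [3.142, -0.001, 1.359]
force: [-4.9, -0.4, 10.0]
grip_width: 0.0551
finger_force: 51.0
clock: 10.25
position: [0.4834, 0.2627, 0.0964]
tool_rot: [3.141, -0.0, 1.359]
force: [0.8, -0.4, -5.6]
grip_width: 0.0548
finger_force: 54.4
clock: 10.75
position: [0.4833, 0.2626, 0.0949]
tool_rot: [-3.141, 0.0, 1.359]
force: [0.5, -0.2, -5.9]
grip_width: 0.0549
finger_force: 54.6
clock: 11.25
position: [0.4834, 0.2627, 0.0953]
tool_rot: [-3.142, -0.0, 1.359]
force: [0.5, 0.3, -6.4]
grip_width: 0.0551
finger_force: 54.6
clock: 11.75
position: [0.4834, 0.2627, 0.0953]
tool_rot: [-3.142, 0.0, 1.359]
force: [-0.3, 0.5, -5.8]
grip_width: 0.0547
finger_force: 54.6
```

The middle tin weighs about 6 N, so it is the full one. I set it back and move on to the right tin.

```bash
python3 -m crank '{"travel":[[0,0,-1],[0,0,-2],[0,0,-3],[0,0,-3.8],[0,0,-4.3]],"turn":[[0,0,0],[0,0,0],[0,0,0],[0,0,0],[0,0,0]],"gripper":[0.8,0.8,0.8,0.8,0.8]}'
python3 -m crank '{"travel":[[0,0,-0.2],[0,0,-0.4],[0,0,-0.5],[0,0,-0.6],[0,0,-0.6]],"turn":[[0,0,0],[0,0,0],[0,0,0],[0,0,0],[0,0,0]],"gripper":[0.8,0.8,0.8,0.8,0.8]}'
python3 -m crank '{"travel":[[0,0,0],[0,0,0],[0,0,0],[0,0,0],[0,0,0]],"turn":[[0,0,0],[0,0,0],[0,0,0],[0,0,0],[0,0,0]],"gripper":[0.5,0.3,0,0,0]}'
python3 -m crank '{"travel":[[0,0,1],[0,0,3],[0,0,5],[0,0,7.5],[0,0,7.5]],"turn":[[0,0,0],[0,0,0],[0,0,0],[0,0,0],[0,0,0]],"gripper":[0,0,0,0,0]}'
python3 -m crank '{"travel":[[-0.6,-3.2,0],[-1.2,-6.4,0],[-1.7,-9.5,0],[-1.7,-9.5,0],[-1.7,-9.5,0]],"turn":[[0,0,0],[0,0,0],[0,0,0],[0,0,0],[0,0,0]],"gripper":[0,0,0,0,0]}'
python3 - <<'E'
from h import *
f=bot.grab_frame("side");cv2.imwrite("pics/s4.png",cv2.resize(f["pixels"][60:260,120:320,::-1],(600,600),interpolation=2))
E
```

```text
clock: 12.25
position: [0.4831, 0.2625, 0.0511]
tool_rot: [-3.141, 0.001, 1.359]
force: [0.8, 0.8, -4.8]
grip_width: 0.0551
finger_force: 54.6
clock: 12.75
position: [0.4835, 0.2628, 0.0464]
tool_rot: [3.141, -0.0, 1.359]
force: [0.3, -0.5, -5.1]
grip_width: 0.055
finger_force: 54.8
clock: 13.25
position: [0.4835, 0.2628, 0.0465]
tool_rot: [3.141, -0.0, 1.359]
force: [0.0, 0.5, 1.2]
grip_width: 0.0853
finger_force: 0.0
clock: 13.75
position: [0.4847, 0.2633, 0.1246]
tool_rot: [3.139, -0.003, 1.358]
force: [-0.2, -0.2, -0.1]
grip_width: 0.0851
finger_force: 0.0
clock: 14.25
position: [0.4665, 0.1675, 0.1216]
tool_rot: [3.141, -0.0, 1.357]
force: [0.4, 0.7, -0.3]
grip_width: 0.0857
finger_force: 0.0
```

View pics/s4.png

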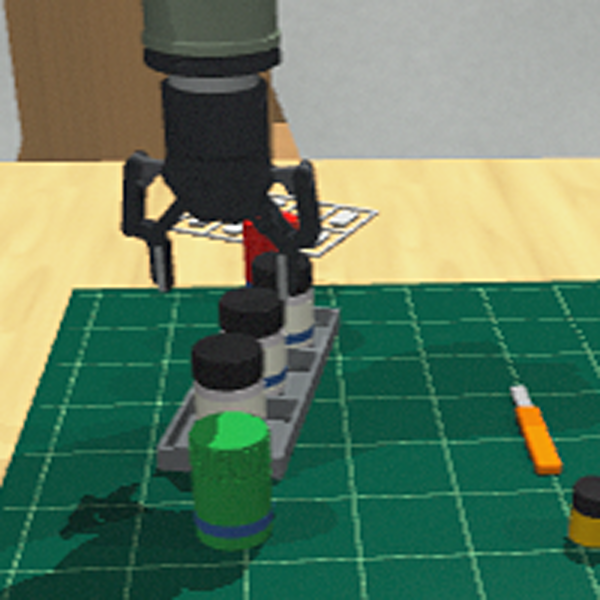

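The middle tin is back upright at (251,300), and the gripper is over the right tin at (228,348). I heft it.

```bash
python3 -m crank '{"travel":[[0,0,-2],[0,0,-4],[0,0,-6],[0,0,-7.4],[0,0,-7.6]],"turn":[[0,0,0],[0,0,0],[0,0,0],[0,0,0],[0,0,0]],"gripper":[0,0,0,0,0]}'
python3 -m crank '{"travel":[[0,0,0],[0,0,0],[0,0,0],[0,0,0],[0,0,0]],"turn":[[0,0,0],[0,0,0],[0,0,0],[0,0,0],[0,0,0]],"gripper":[0,0.4,0.8,0.8,0.8]}'
python3 -m crank '{"travel":[[0,0,0],[0,0,0],[0,0,0],[0,0,0],[0,0,0]],"turn":[[0,0,0],[0,0,0],[0,0,0],[0,0,0],[0,0,0]],"gripper":[0.8,0.8,0.8,0.8,0.8]}'
python3 -m crank '{"travel":[[0,0,1],[0,0,2],[0,0,3],[0,0,4],[0,0,5]],"turn":[[0,0,0],[0,0,0],[0,0,0],[0,0,0],[0,0,0]],"gripper":[0.8,0.8,0.8,0.8,0.8]}'
python3 -m crank '{"travel":[[0,0,0],[0,0,0],[0,0,0],[0,0,0],[0,0,0]],"turn":[[0,0,0],[0,0,0],[0,0,0],[0,0,0],[0,0,0]],"gripper":[0.8,0.8,0.8,0.8,0.8]}'
python3 -m crank '{"travel":[[0,0,0],[0,0,0],[0,0,0],[0,0,0],[0,0,0]],"turn":[[0,0,0],[0,0,0],[0,0,0],[0,0,0],[0,0,0]],"gripper":[0.8,0.8,0.8,0.8,0.8]}'
python3 -m crank '{"travel":[[0,0,0],[0,0,0],[0,0,0],[0,0,0],[0,0,0]],"turn":[[0,0,0],[0,0,0],[0,0,0],[0,0,0],[0,0,0]],"gripper":[0.8,0.8,0.8,0.8,0.8]}'
```

```text
clock: 14.8
position: [0.4657, 0.1684, 0.0438]
tool_rot: [-3.14, 0.001, 1.36]
force: [-0.2, 0.2, 0.1]
grip_width: 0.0853
finger_force: 0.0
clock: 15.3
position: [0.4666, 0.1681, 0.0461]
tool_rot: [3.141, -0.001, 1.359]
force: [-3.3, 0.5, 8.4]
grip_width: 0.0554
finger_force: 50.9
clock: 15.8
position: [0.4667, 0.1681, 0.0461]
tool_rot: [3.141, -0.001, 1.359]
force: [-2.8, -0.8, 8.3]
grip_width: 0.0553
finger_force: 50.9
clock: 16.3
position: [0.4664, 0.1678, 0.0964]
tool_rot: [3.141, -0.0, 1.359]
force: [0.1, -0.9, -3.9]
grip_width: 0.0554
finger_force: 53.5
clock: 16.8
position: [0.4662, 0.1676, 0.095]
tool_rot: [-3.141, 0.0, 1.359]
force: [0.2, -0.4, -3.0]
grip_width: 0.0546
finger_force: 53.5
clock: 17.3
position: [0.4664, 0.1677, 0.0953]
tool_rot: [-3.142, 0.0, 1.359]
force: [-1.2, -0.6, -3.4]
grip_width: 0.055
finger_force: 53.5
clock: 17.8
position: [0.4664, 0.1677, 0.0953]
tool_rot: [-3.142, 0.0, 1.359]
force: [0.0, 0.2, -2.4]
grip_width: 0.0549
finger_force: 53.5
```

The right tin is light, about 3 N, so the middle one is the heaviest. I set this one back and return to the middle.

```bash
python3 -m crank '{"travel":[[0,0,-1],[0,0,-2],[0,0,-3],[0,0,-3.8],[0,0,-4.3]],"turn":[[0,0,0],[0,0,0],[0,0,0],[0,0,0],[0,0,0]],"gripper":[0.8,0.8,0.8,0.8,0.8]}'
python3 -m crank '{"travel":[[0,0,-0.2],[0,0,-0.4],[0,0,-0.6],[0,0,-0.7],[0,0,-0.7]],"turn":[[0,0,0],[0,0,0],[0,0,0],[0,0,0],[0,0,0]],"gripper":[0.8,0.8,0.8,0.8,0.8]}'
python3 -m crank '{"travel":[[0,0,0],[0,0,0],[0,0,0],[0,0,0],[0,0,0]],"turn":[[0,0,0],[0,0,0],[0,0,0],[0,0,0],[0,0,0]],"gripper":[0.5,0.3,0,0,0]}'
python3 -m crank '{"travel":[[0,0,1],[0,0,3],[0,0,5],[0,0,7.5],[0,0,7.5]],"turn":[[0,0,0],[0,0,0],[0,0,0],[0,0,0],[0,0,0]],"gripper":[0,0,0,0,0]}'
python3 -m crank '{"travel":[[0.6,3.2,0],[1.2,6.4,0],[1.7,9.5,0],[1.7,9.5,0],[1.7,9.5,0]],"turn":[[0,0,0],[0,0,0],[0,0,0],[0,0,0],[0,0,0]],"gripper":[0,0,0,0,0]}'
python3 - <<'E'
from h import *
f=bot.grab_frame("side");cv2.imwrite("pics/s5.png",cv2.resize(f["pixels"][60:260,120:320,::-1],(600,600),interpolation=2))
E
```

```text
clock: 18.3
position: [0.466, 0.1675, 0.0512]
tool_rot: [-3.141, 0.001, 1.358]
force: [0.5, -0.1, -3.0]
grip_width: 0.0551
finger_force: 53.5
clock: 18.8
position: [0.4665, 0.1678, 0.0461]
tool_rot: [3.141, -0.001, 1.358]
force: [-4.4, -0.8, 15.4]
grip_width: 0.0551
finger_force: 55.2
clock: 19.3
position: [0.4664, 0.1677, 0.0453]
tool_rot: [3.142, -0.0, 1.359]
force: [0.6, -0.1, 0.5]
grip_width: 0.0856
finger_force: 0.0
clock: 19.8
position: [0.4677, 0.1682, 0.1233]
tool_rot: [3.138, -0.003, 1.358]
force: [0.1, 0.1, 0.2]
grip_width: 0.0858
finger_force: 0.0
clock: 20.3
position: [0.4831, 0.2628, 0.1201]
tool_rot: [-3.141, 0.001, 1.36]
force: [0.2, -0.5, 0.9]
grip_width: 0.0855
finger_force: 0.0
```

View pics/s5.png

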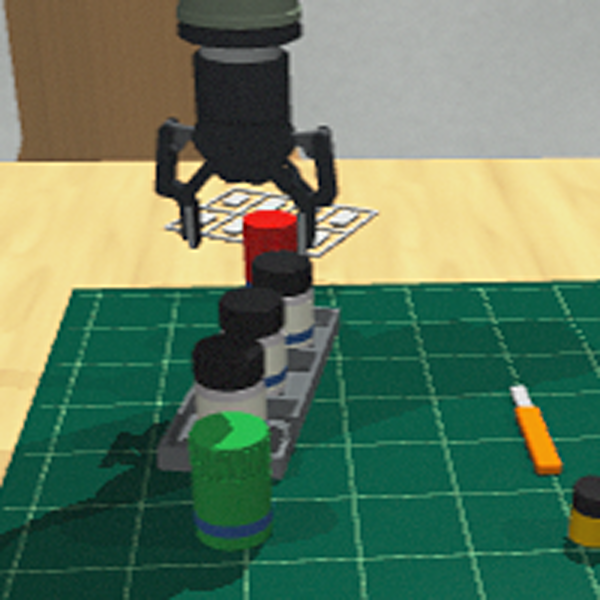

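All three tins are upright in their compartments, and the gripper is over the middle one at (251,300). I take it and lift high.

```bash
python3 -m crank '{"travel":[[0,0,-2],[0,0,-4],[0,0,-6],[0,0,-7.3],[0,0,-7.5]],"turn":[[0,0,0],[0,0,0],[0,0,0],[0,0,0],[0,0,0]],"gripper":[0,0,0,0,0]}'
python3 -m crank '{"travel":[[0,0,0],[0,0,0],[0,0,0],[0,0,0],[0,0,0]],"turn":[[0,0,0],[0,0,0],[0,0,0],[0,0,0],[0,0,0]],"gripper":[0,0.4,0.8,0.8,0.8]}'
python3 -m crank '{"travel":[[0,0,0],[0,0,0],[0,0,0],[0,0,0],[0,0,0]],"turn":[[0,0,0],[0,0,0],[0,0,0],[0,0,0],[0,0,0]],"gripper":[0.8,0.8,0.8,0.8,0.8]}'
python3 -m crank '{"travel":[[0,0,1],[0,0,3],[0,0,5],[0,0,7],[0,0,9]],"turn":[[0,0,0],[0,0,0],[0,0,0],[0,0,0],[0,0,0]],"gripper":[0.8,0.8,0.8,0.8,0.8]}'
python3 -m crank '{"travel":[[0,0,2],[0,0,4],[0,0,6],[0,0,8],[0,0,9]],"turn":[[0,0,0],[0,0,0],[0,0,0],[0,0,0],[0,0,0]],"gripper":[0.8,0.8,0.8,0.8,0.8]}'
```

```text
clock: 20.85
position: [0.4829, 0.2616, 0.0442]
tool_rot: [-3.14, 0.002, 1.358]
force: [-0.5, -0.5, 0.6]
grip_width: 0.0854
finger_force: 0.0
clock: 21.35
position: [0.4836, 0.263, 0.0462]
tool_rot: [3.141, -0.001, 1.359]
force: [-3.5, -1.0, 9.8]
grip_width: 0.055
finger_force: 51.0
clock: 21.85
position: [0.4836, 0.263, 0.0462]
tool_rot: [3.141, -0.001, 1.359]
force: [-2.5, -1.4, 10.3]
grip_width: 0.0548
finger_force: 51.0
clock: 22.35
position: [0.4831, 0.2626, 0.1366]
tool_rot: [-3.141, 0.0, 1.359]
force: [-0.3, -0.4, -5.4]
grip_width: 0.0551
finger_force: 54.5
clock: 22.85
position: [0.4836, 0.2627, 0.2273]
tool_rot: [3.141, -0.001, 1.358]
force: [0.6, 1.0, -6.0]
grip_width: 0.0549
finger_force: 54.8
```

```bash
python3 -m crank '{"travel":[[0.4,-2,0],[0.9,-5,0],[1.4,-8,0],[1.9,-11,0],[2.3,-14,0]],"turn":[[0,0,0],[0,0,0],[0,0,0],[0,0,0],[0,0,0]],"gripper":[0.8,0.8,0.8,0.8,0.8]}'
python3 -m crank '{"travel":[[0.4,-3,0],[0.9,-6,0],[1.4,-9,0],[1.9,-12,0],[2.3,-15,0]],"turn":[[0,0,0],[0,0,0],[0,0,0],[0,0,0],[0,0,0]],"gripper":[0.8,0.8,0.8,0.8,0.8]}'
python3 -m crank '{"travel":[[0.4,-3,0],[0.9,-6,0],[1.4,-9,0],[1.7,-11.5,0],[1.8,-12.5,0]],"turn":[[0,0,0],[0,0,0],[0,0,0],[0,0,0],[0,0,0]],"gripper":[0.8,0.8,0.8,0.8,0.8]}'
python3 -m crank '{"travel":[[0,0,0],[0,0,0],[0,0,0],[0,0,0],[0,0,0]],"turn":[[0,0,0],[0,0,0],[0,0,0],[0,0,0],[0,0,0]],"gripper":[0.8,0.8,0.8,0.8,0.8]}'
python3 -m crank '{"travel":[[0,0,0],[0,0,0],[0,0,0],[0,0,0],[0,0,0]],"turn":[[0,0,0],[0,0,0],[0,0,0],[0,0,0],[0,0,0]],"gripper":[0.8,0.8,0.8,0.8,0.8]}'
python3 - <<'E'
from h import *
f=bot.grab_frame("side");cv2.imwrite("pics/s6.png",cv2.resize(f["pixels"][:,:,::-1],(768,576)))
E
```

```text
clock: 23.35
position: [0.5061, 0.1214, 0.2252]
tool_rot: [-3.141, 0.0, 1.359]
force: [0.3, 0.5, -6.0]
grip_width: 0.0552
finger_force: 54.8
clock: 23.85
position: [0.5291, -0.0285, 0.2252]
tool_rot: [-3.141, 0.0, 1.359]
force: [-0.3, -0.2, -5.8]
grip_width: 0.055
finger_force: 54.8
clock: 24.35
position: [0.5468, -0.155, 0.2252]
tool_rot: [-3.141, 0.001, 1.356]
force: [-0.5, -0.2, -6.1]
grip_width: 0.0546
finger_force: 54.8
clock: 24.85
position: [0.5474, -0.1516, 0.2253]
tool_rot: [-3.142, -0.0, 1.36]
force: [0.6, 0.1, -5.8]
grip_width: 0.0551
finger_force: 54.8
clock: 25.35
position: [0.5474, -0.1523, 0.2253]
tool_rot: [-3.142, -0.0, 1.359]
force: [-0.2, 0.2, -6.2]
grip_width: 0.0551
finger_force: 54.8
```

View pics/s6.png

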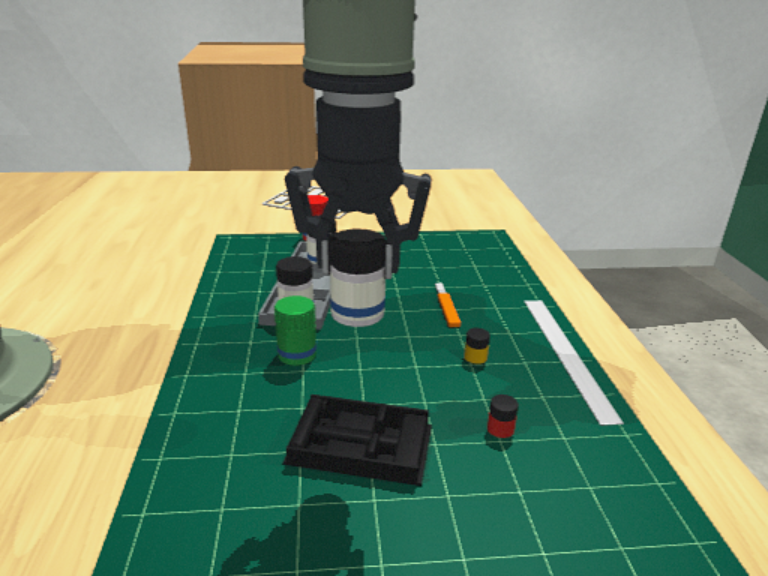

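The full tin is held upright and still over the tub, at about (358,280) with the tub at (360,438). Its underside is at about 0.18 m, and nothing else has moved. I hand it in.

```bash
python3 -c "
from workcell import bot
print(bot.job_done())"
```

```text
the job is handed in; nothing more can be done
None
```

I handed the job in at about 25 s: I hefted all three tins in order, found the middle one heaviest (about 6 N against 3 N), and finished holding it upright and still over the tub, with the other two back in their compartments; the hand-in gave no verdict.

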